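Lay the carved panel face up and flip the hold-down onto it

TASK

The small carved wooden panel stands on edge on the carving board: push it over so that it lies flat on the board with its carved rosette facing up, then push the hold-down arm with the red knob over so that its rubber foot rests on the panel. Do it only by pushing: do not pick the panel up or carry it, and do not disturb the tools, tin, bottle and bowl around it. Finish with the robot clear of everything.

Things in the scene. Friction and masses are not known exactly. Their poses are not given: they have to be found in the camera images.
- board: Fixed plywood board 300 (x) x 280 (y) x 18 mm thick. Origin: centre of its underside, on the table; z up; its x axis points the way the panel has to fall. A dark toe strip (15 mm wide, 200 mm long along y, 10 mm above the board's top) crosses it at x = -115 to -100 mm, on the panel's carved side. Place and yaw vary.
- panel: Loose pale wooden panel 32 (x) x 130 (y) x 120 (z) mm, about 0.33 kg, standing on edge on the board near x = -60, y = 0 mm of the board, x axes nearly parallel. Origin: centre of its underside as it stands. Carved face (dark disc with eight-petal rosette, dark border) on its -x side, plain back on +x. Lying carved face up, its x axis points straight down and its top is 50 mm above the table.
- panel_center (a point): Centre of the panel: 60 mm above its underside as it stands.
- panel_heel (a point): Middle of the panel's lower back edge (panel x = 16, y = 0, z = 0 mm). A light push (about 1 N) towards the panel's +x on the carved face, 80 to 110 mm above its underside, tips it about this edge; it passes balance after about 15 degrees and falls on its back. This edge stays down on the board; it may slip back towards the toe strip.
- holddown (a joint): Hinge of the steel hold-down arm, rad; axis along the board's x. 0: open, leaning 0.35 rad outwards (to the board's +y); 0.35: upright; grows as it swings over to -y; about 1.92: level, foot resting on a panel lying flat; stop at 2.2. Starts at about 0 to 0.3. Some friction (0.045 N m): it stays near upright, but 0.5 rad past it it drops by its own weight (0.22 kg).
- board_hinge (a point): Hinge axis of the hold-down, midway between its two steel cheeks: x = 0, y = 112 mm, z = 68 mm in the board's frame. The cheeks stand up to 80 mm above the table and 36 mm wide in all along x.
- holddown_knob (a point): Centre of the red ball knob (24 mm diameter) at the end of the arm, 98 mm from the hinge axis. The arm is a 16 (along x) x 12 mm steel bar.
- holddown_foot (a point): Tip of the black rubber foot (16 mm diameter), which sticks 18 mm out of the arm's inner side 70 mm from the hinge axis.
- chisel: Carving chisel with a pale handle, 205 x 26 x 26 mm, lying on the board along its right (-y) edge. Bystander.
- tin: Green wax tin, 44 mm diameter, 40 mm high, on the board's far left corner (about x = 120, y = 110 mm). Bystander.
- gouge: Dark-handled gouge, 205 mm long, lying to the right on the table. Bystander.
- mallet: Wooden carver's mallet, 262 mm long, 84 mm head, lying to the right. Bystander.
- glue: Yellow glue bottle, 56 mm diameter, 150 mm high, standing to the left. Bystander.
- bowl: Small turned wooden bowl, 100 mm diameter, 40 mm high, to the left. Bystander.
- brush: Brush lying to the left, nearer the robot. Bystander.
There are look-alikes about, which are no part of the job. Leave any purple or yellow look-alike of the panel alone.

How it is judged:
By the outcome, as a careful person would: the job done as asked, in the order asked, and still so for the second after the job is handed in, with the robot touching nothing.
It also fails if it takes over 40 s, if anything falls off the work surface, if the arm or the gripper's body presses on something with over 40 N, if the wrist force passes 120 N, or if a joint passes its speed limit or range.

ROBOT

A 6-joint arm with a two-finger parallel gripper is mounted at the origin on the work surface. World frame = base frame: x ahead of the robot, y to its left, z up, the work surface at z = 0. Lengths are in m, angles in rad, forces in N, time in s.
With the tool pointing down it reaches from about 0.35 to 0.725 m from the base axis. Payload 4.3 kg.
Tool frame: the origin (TCP) lies at the very end of the fingers, on their centre line; the grasp point (between the pads) lies 19 mm behind it; y points along the fingers, z is the direction in which the jaws open and shut, and the axes are right-handed (so a half turn about y gives the same grasp; the last joint's range is limited). The gripper opens to 85 mm and grips with 20 to 120 N. Pads are 22 mm wide; open, the fingers measure 114 mm over their backs; the gripper's body (76 mm by 85 mm) begins 54 mm behind the grasp point. The pads swing forward as they close: fully open they stand 13 mm farther back than shut.
Start: joints at [1.134, 0.377, 0.081, 1.274, 0, 1.46], TCP at [0.185, 0.545, 0.231] pointing down, gripper open.
Joint ranges: [-2.72, 2.72], [-0.84, 1.66], [-1.02, 1.22], [-1.77, 2.12], [-1.37, 1.28], [-3.14, 3.14]. Speed limits (rad/s): [2.57, 2.57, 3.14, 3.14, 3.14, 3.14].

INTERFACE

Orientations are given as [roll, pitch, yaw] about the fixed x, y, z axes, in that order (R = Rz(yaw) Ry(pitch) Rx(roll)).
In Python, from station import manip gives the robot as it stands.
- The arm moves only by the tool servo_tool, never from a script. Its argument "rows" is a list of rows, each an object of numbers: "tx", "ty", "tz": the shift along the tool's x, y, z in cm; "ax", "ay", "az": the turn, a rotation vector about the tool's x, y, z in degrees; "gripper": the opening in per cent of the stroke, from 0 (shut) to 100 (fully open). In form: [{"tx": .., "ty": .., "tz": .., "ax": .., "ay": .., "az": .., "gripper": ..}, ...]. A call has 1 to 10 rows; each row is the pose to reach, as a shift and turn from the pose commanded when the call began, along the tool's axes at that moment; what a row does not reach only later rows make up. A row lasts 1/12 s, in which the tool goes at most 41.7 mm and 7.16 degrees, less where a joint would pass 70% of its speed; a pose out of reach is approached as far as the arm can. A call with a gripper value outside its range is refused whole. The fingers move at their own pace and stop on an object; the grip force is fixed at half the most. Time passes only in rows, so rows that repeat a pose let the fingers close. It gives the time, the measured TCP pose, the force and the opening at its end, in the units of the state.
- manip.get_obs(): the state, without advancing time (a new reading comes with each control period).
- manip.read_camera(name): name is "scene" or "top" or "wrist"; returns the picture (400x640x3 uint8, red, green, blue); there is no depth.
- manip.get_calibration(name): a dict with "mtx" (3x3 intrinsics, pixels), "k1" (the pictures are not rectified: a ray, as slopes to the right and down, at radius r is drawn at 1 + k1 r^2 times it, then the intrinsics apply), "origin" and "attitude" of the camera in the world; the wrist camera has in their place "mount" (4x4, takes a point from camera to tool coordinates, whose origin is the TCP and whose axes are the tool frame's). Camera axes: x right, y down, z forward; pixel columns grow to the right and rows downward; lengths in m; the calibration is good to about 2 mm. A picture is of the moment at which its call begins: read the wrist's pose just before it. get_calibration takes no time and is no camera call.
- manip.job_done(): hands the job in, once; it reports no verdict.
The state is a dict: "t": time; "joint_positions": joint angles; "dq": joint speeds; "joint_torque": joint torques, N m; "eef_pos": TCP position; "tcp_rot": TCP orientation; "wrist_force": force on the tool from outside, world axes, zero at the start; "torque": the same for the moment, N m; "gripper_width": opening from 0.0 (shut) to 1.0 (fully open).
Only numpy, scipy, OpenCV 4.12 (cv2) and the standard library are available. Lean on these libraries where they do the work, as an engineer would, in place of code of your own. Each camera call takes 0.05 s, during which the arm holds its last target.

## Working session

There is one attempt and no reset: what is moved stays moved. The work goes in short steps, Python scripts to look and compute and a tool call to move; the robot and the scene stay as the last step left them, time stands still between calls to the robot, and variables do not carry over. Pictures are saved under pics/ and viewed, and the job is handed in when it is done.

Besides the shell and the picture viewer there is one more tool, called after "Request:" as name(argument=value, ...), one argument or row to a line, values as JSON. servo_tool: Moves the arm, as the interface text tells. Its arguments: {"type":"object","properties":{"rows":{"type":"array"}},"required":["rows"]}

```bash
mkdir -p pics; ls
python3 - <<'E'
from station import manip
import cv2,numpy as np
np.set_printoptions(precision=4,suppress=True)
for n in ("scene","top"):
    im=manip.read_camera(n); cv2.imwrite(f"pics/{n}0.png",im[:,:,::-1]); print(n,manip.get_calibration(n))
print(manip.get_calibration("wrist")); print(manip.get_obs())
E
```

```text
pics
scene {'mtx': array([[368.0714,   0.    , 319.6513],
       [  0.    , 368.0714, 200.0539],
       [  0.    ,   0.    ,   1.    ]]), 'k1': -0.0713371705239724, 'origin': array([0.9842, 0.7079, 0.9646]), 'attitude': array([-2.3167, -0.0217,  2.5776])}
top {'mtx': array([[367.1661,   0.    , 319.5177],
       [  0.    , 367.1661, 201.8201],
       [  0.    ,   0.    ,   1.    ]]), 'k1': 0.005053175486654279, 'origin': array([ 0.3704, -0.0606,  1.221 ]), 'attitude': array([-3.0139, -0.004 , -1.5425])}
{'mtx': array([[355.7482,   0.    , 312.7301],
       [  0.    , 355.7482, 196.3509],
       [  0.    ,   0.    ,   1.    ]]), 'k1': -0.02867976159118211, 'mount': array([[-0.    ,  0.9524,  0.3047, -0.0787],
       [ 0.0005, -0.3047,  0.9524, -0.143 ],
       [ 1.    ,  0.0001, -0.0004,  0.0001],
       [ 0.    ,  0.    ,  0.    ,  1.    ]])}
{'t': 0.1, 'joint_positions': array([1.1337, 0.378 , 0.0798, 1.2744, 0.    , 1.4605]), 'dq': array([-0.0019, -0.0009,  0.0051, -0.0007,  0.0002,  0.0008]), 'joint_torque': array([  0.0012, -46.4694,  27.0582,   0.012 ,  -0.0001,   0.    ]), 'eef_pos': array([0.1843, 0.544 , 0.2305]), 'tcp_rot': array([-1.5726,  0.0002, -0.3268]), 'wrist_force': array([-0.7152,  0.7649,  1.3949]), 'torque': array([ 0.0092, -0.0067, -0.0344]), 'gripper_width': 1.0006562320800263}
```

View pics/scene0.png

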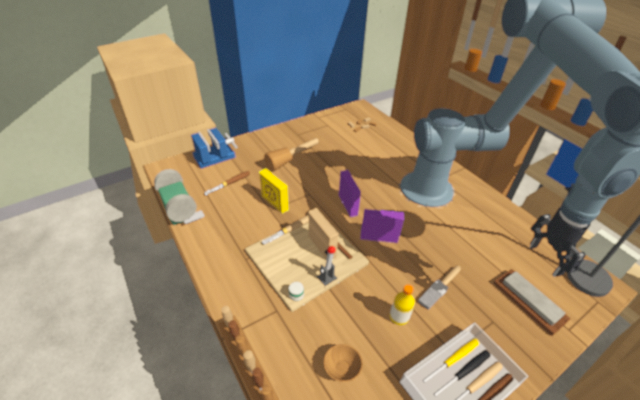

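View pics/top0.png

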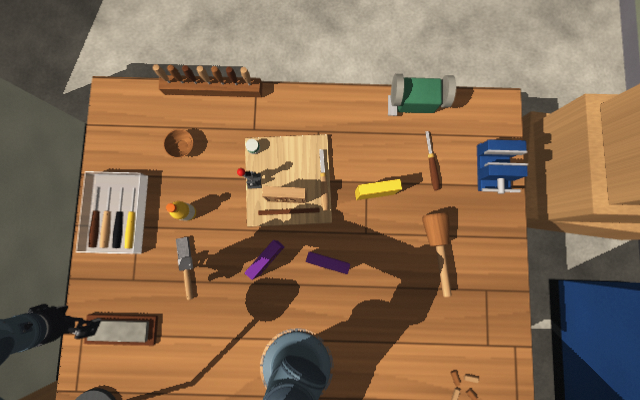

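```bash
cat > h.py <<'E'
import cv2,numpy as np
from scipy.spatial.transform import Rotation as R
from station import manip
np.set_printoptions(precision=4,suppress=True)
def Rm(a): return R.from_euler('xyz',a).as_matrix()
def cam(n,obs=None):
    c=manip.get_calibration(n)
    if n=="wrist":
        T=np.eye(4);T[:3,:3]=Rm(obs['tcp_rot']);T[:3,3]=obs['eef_pos'];T=T@c['mount']
        return c['mtx'],c['k1'],T[:3,3],T[:3,:3]
    return c['mtx'],c['k1'],np.array(c['origin']),Rm(c['attitude'])
def ray(C,uv):
    K,k,o,A=C
    d=np.array([k,0,0,0,0.])
    p=cv2.undistortPoints(np.array(uv,float).reshape(-1,1,2),K,np.array([k,0,0,0,0.])).reshape(-1,2)
    return o,np.c_[p,np.ones(len(p))]@A.T
def onz(C,uv,z):
    o,d=ray(C,uv); return o+d*((z-o[2])/d[:,2])[:,None]
def proj(C,P):
    K,k,o,A=C
    return cv2.projectPoints((np.atleast_2d(P)-o)@A,np.zeros(3),np.zeros(3),K,np.array([k,0,0,0,0.]))[0].reshape(-1,2)
def tri(Cs,uvs):
    M=np.zeros((3,3));b=np.zeros(3)
    for C,uv in zip(Cs,uvs):
        o,d=ray(C,[uv]);d=d[0]/np.linalg.norm(d[0]);Q=np.eye(3)-np.outer(d,d);M+=Q;b+=Q@o
    return np.linalg.solve(M,b)
def crop(src,dst,x0,y0,x1,y1,s):
    im=cv2.imread(src)[y0:y1,x0:x1]; cv2.imwrite(dst,cv2.resize(im,None,fx=s,fy=s,interpolation=cv2.INTER_CUBIC))
E
python3 - <<'E'
from h import *
crop("pics/top0.png","pics/top0c.png",230,120,350,240,5)
crop("pics/scene0.png","pics/scene0c.png",240,190,380,310,5)
E
```

```text
(no output)
```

View pics/top0c.png

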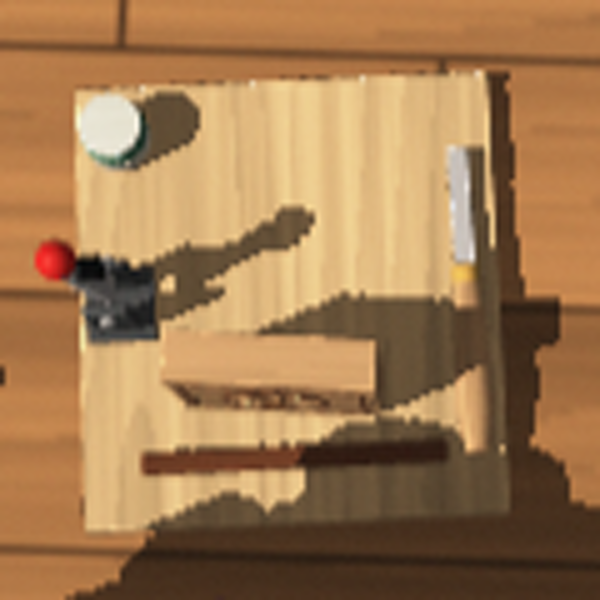

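View pics/scene0c.png

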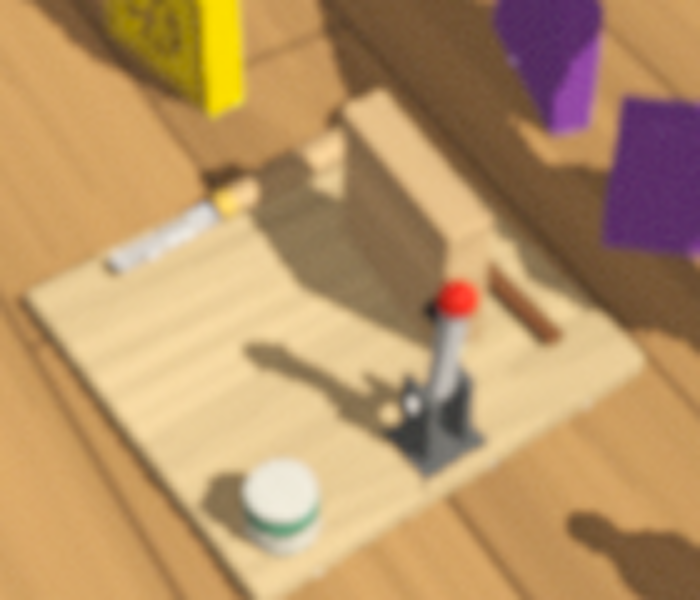

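The pale panel stands on the board (top px ≈ (283,195), carved side towards the toe strip and the robot). The purple ones (265,258) and (328,262) and the yellow one (378,188) are look-alikes off the board. Next I measure the board, panel top and knob.

```bash
cat >> h.py <<'E'
def cp(pts,x0,y0,s=5): return (np.array(pts,float)+.5)/s-.5+[x0,y0]
E
python3 - <<'E'
from h import *
T=cam("top");S=cam("scene")
c=cp([(75,90),(488,70),(511,513),(87,532)],230,120)
P=onz(T,c,.018); print("board corners FL FR NR NL",P); print(np.linalg.norm(P-np.roll(P,-1,0),axis=1))
cen=P.mean(0); xa=(P[0]+P[1]-P[2]-P[3]); yaw=np.arctan2(xa[1],xa[0]); ya=(P[0]+P[3]-P[1]-P[2]); yaw2=np.arctan2(-ya[0],ya[1]); print(cen,yaw,yaw2)
# scene check
c2=cp([(25,297),(257,600),(645,360)],240,190); P2=onz(S,c2,.018); print("scene FR,FL,NL",P2)
# panel top z=.138
pt=cp([(163,330),(377,341),(375,389),(165,378)],230,120); Q=onz(T,pt,.138); print("panel top",Q,np.linalg.norm(Q-np.roll(Q,-1,0),axis=1),Q.mean(0))
q2=cp([(345,105),(382,90),(492,215),(447,240)],240,190);Q2=onz(S,q2,.138);print("scene panel top",Q2,Q2.mean(0))
k=tri([T,S],[cp([(55,260)],230,120)[0],cp([(457,299)],240,190)[0]]);print("knob",k)
def toB(p,y=yaw): 
    d=(np.atleast_2d(p)-[cen[0],cen[1],0]); return d@Rm([0,0,y])
print(toB(Q),toB(k),toB(Q2))
for n,(u,v,z) in dict(tin=(110,123,.058)).items(): print(n,toB(onz(T,cp([(u,v)],230,120),z)))
# purple tops
crop("pics/top0.png","pics/top0d.png",225,225,375,290,5)
E
```

```text
board corners FL FR NR NL [[ 0.7361  0.1978  0.018 ]
 [ 0.7583 -0.0805  0.018 ]
 [ 0.4587 -0.1033  0.018 ]
 [ 0.4384  0.1738  0.018 ]]
[0.2792 0.3005 0.2779 0.2987]
[0.5979 0.0469 0.018 ] 0.07808859261641171 0.07649599488905859
scene FR,FL,NL [[ 0.7595 -0.0732  0.018 ]
 [ 0.738   0.2029  0.018 ]
 [ 0.4401  0.182   0.018 ]]
panel top [[ 0.5534  0.1115  0.138 ]
 [ 0.5505 -0.0165  0.138 ]
 [ 0.5215 -0.0163  0.138 ]
 [ 0.5245  0.1089  0.138 ]] [0.1281 0.029  0.1253 0.029 ] [0.5375 0.0469 0.138 ]
scene panel top [[ 0.5478 -0.0147  0.138 ]
 [ 0.5201 -0.0143  0.138 ]
 [ 0.5207  0.1127  0.138 ]
 [ 0.5551  0.1153  0.138 ]] [0.5359 0.0497 0.138 ]
knob [0.5883 0.173  0.1637]
[[-0.0393  0.0679  0.138 ]
 [-0.0522 -0.0596  0.138 ]
 [-0.0811 -0.0571  0.138 ]
 [-0.0683  0.0675  0.138 ]] [[0.0003 0.1265 0.1637]] [[-0.0547 -0.0576  0.138 ]
 [-0.0823 -0.055   0.138 ]
 [-0.0718  0.0715  0.138 ]
 [-0.0373  0.0715  0.138 ]]
tin [[0.1135 0.1098 0.058 ]]
```

View pics/top0d.png

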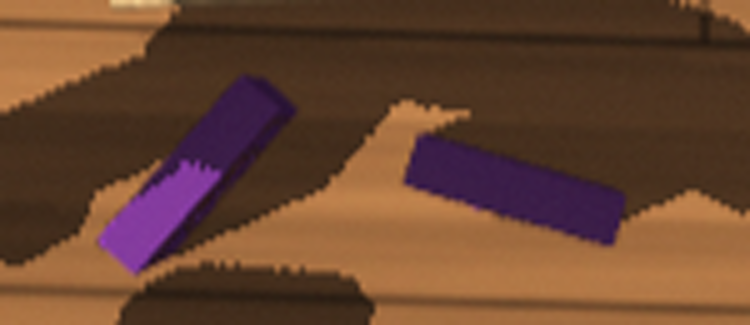

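```bash
cat >> h.py <<'E'
def move(p,yaw,rp=(-np.pi/2,0)):
    o=manip.get_obs();A=Rm(o['tcp_rot']);G=Rm([rp[0],rp[1],yaw])
    t=A.T@(np.array(p)-o['eef_pos'])*100; r=R.from_matrix(A.T@G).as_rotvec(degrees=True)
    print("from",o['eef_pos'],o['tcp_rot'],"shift cm",t,"turn deg",r,"rows",np.linalg.norm(t)/4.17,np.linalg.norm(r)/7.16)
E
python3 - <<'E'
from h import *
T=cam("top")
print(onz(T,cp([(247,75),(297,110),(137,273),(98,240),(422,133),(627,192),(612,245),(403,183)],225,225),.12))
o=manip.get_obs();print(o['t'])
for p in [(0.33,0.30,.25),(0.45,0.047,.22)]: move(p,-.02)
E
```

```text
[[ 0.3944  0.0714  0.12  ]
 [ 0.3745  0.0407  0.12  ]
 [ 0.2768  0.1309  0.12  ]
 [ 0.2952  0.1548  0.12  ]
 [ 0.3631 -0.034   0.12  ]
 [ 0.3319 -0.1565  0.12  ]
 [ 0.3008 -0.1481  0.12  ]
 [ 0.3334 -0.0237  0.12  ]]
0.1
from [0.1843 0.544  0.2305] [-1.5726  0.0002 -0.3268] shift cm [ 21.6298  -1.9255 -18.4399] turn deg [  0.1015 -17.5768  -0.029 ] rows 6.831737105052324 2.4549066535032793
from [0.1843 0.544  0.2305] [-1.5726  0.0002 -0.3268] shift cm [ 41.1165   1.1067 -38.5438] turn deg [  0.1015 -17.5768  -0.029 ] rows 13.51763392374946 2.4549066535032793
```

Request:
servo_tool(
  rows=[
    {"tx":3,"ty":-0.3,"tz":-2.5,"ay":-3,"gripper":0},
    {"tx":6,"ty":-0.6,"tz":-5,"ay":-6,"gripper":0},
    {"tx":9,"ty":-1,"tz":-7.5,"ay":-9,"gripper":0},
    {"tx":12,"ty":-1.2,"tz":-10,"ay":-12,"gripper":0},
    {"tx":15,"ty":-1.5,"tz":-12.5,"ay":-15,"gripper":0},
    {"tx":18,"ty":-1.7,"tz":-15.3,"ay":-17.5,"gripper":0},
    {"tx":21,"ty":-1.9,"tz":-18,"ay":-17.5,"gripper":0},
    {"tx":24,"ty":-1.9,"tz":-20.5,"ay":-17.5,"gripper":0},
    {"tx":27,"ty":-1.7,"tz":-23.5,"ay":-17.5,"gripper":0},
    {"tx":30,"ty":-1.5,"tz":-26.5,"ay":-17.5,"gripper":0},
  ],
)

```text
$.rows[0]: bad value
```

Run:
```python
from h import *
move((0.455,0.047,.22),-.02)
```

```text
from [0.1843 0.544  0.2305] [-1.5726  0.0002 -0.3268] shift cm [ 41.59     1.1063 -38.3833] turn deg [  0.1015 -17.5768  -0.029 ] rows 13.574559297027879 2.4549066535032793
```

Request:
servo_tool(
  rows=[
    {"tx":3,"ty":-0.3,"tz":-2.5,"ax":0,"ay":-3,"az":0,"gripper":0},
    {"tx":6,"ty":-0.6,"tz":-5,"ax":0,"ay":-6,"az":0,"gripper":0},
    {"tx":9,"ty":-1,"tz":-7.5,"ax":0,"ay":-9,"az":0,"gripper":0},
    {"tx":12,"ty":-1.2,"tz":-10,"ax":0,"ay":-12,"az":0,"gripper":0},
    {"tx":15,"ty":-1.5,"tz":-12.5,"ax":0,"ay":-15,"az":0,"gripper":0},
    {"tx":18,"ty":-1.7,"tz":-15.3,"ax":0,"ay":-17.5,"az":0,"gripper":0},
    {"tx":21,"ty":-1.9,"tz":-18,"ax":0,"ay":-17.5,"az":0,"gripper":0},
    {"tx":24,"ty":-1.9,"tz":-20.5,"ax":0,"ay":-17.5,"az":0,"gripper":0},
    {"tx":27,"ty":-1.7,"tz":-23.5,"ax":0,"ay":-17.5,"az":0,"gripper":0},
    {"tx":30,"ty":-1.5,"tz":-26.5,"ax":0,"ay":-17.5,"az":0,"gripper":0},
  ],
)

```text
t: 0.93
eef_pos: [0.3833, 0.197, 0.2463]
tcp_rot: [-1.571, -0.0, -0.021]
wrist_force: [-0.6, 0.7, 0.6]
gripper_width: 0.001
```

Run:
```python
from h import *
move((0.455,0.047,.22),-.02)
```

```text
from [0.3833 0.197  0.2463] [-1.5706 -0.0001 -0.0209] shift cm [  7.4819   2.6238 -14.8456] turn deg [-0.0104 -0.0516  0.008 ] rows 4.036021892449316 0.007438942357728272
```

Request:
servo_tool(
  rows=[
    {"tx":1.8,"ty":0.3,"tz":-3,"ax":0,"ay":0,"az":0,"gripper":0},
    {"tx":3.6,"ty":0.7,"tz":-6,"ax":0,"ay":0,"az":0,"gripper":0},
    {"tx":5,"ty":1.2,"tz":-9,"ax":0,"ay":0,"az":0,"gripper":0},
    {"tx":6.5,"ty":1.8,"tz":-12,"ax":0,"ay":0,"az":0,"gripper":0},
    {"tx":7,"ty":2.3,"tz":-14,"ax":0,"ay":0,"az":0,"gripper":0},
    {"tx":7,"ty":2.6,"tz":-15,"ax":0,"ay":0,"az":0,"gripper":0},
    {"tx":7,"ty":2.6,"tz":-15,"ax":0,"ay":0,"az":0,"gripper":0},
  ],
)

```text
t: 1.52
eef_pos: [0.4489, 0.0458, 0.2193]
tcp_rot: [-1.571, 0.003, -0.025]
wrist_force: [-0.4, 0.5, 0.1]
gripper_width: -0.002
```

Run:
```python
from h import *
move((0.46,0.047,.118),-.02)
o=manip.get_obs();im=manip.read_camera("wrist");cv2.imwrite("pics/w1.png",im[:,:,::-1])
print(o['t'],proj(cam("wrist",o),[[.5215,-.016,.138],[.5245,.11,.138],[.5215,-.016,.018]]))
```

```text
from [0.4489 0.0458 0.2193] [-1.5709  0.0025 -0.0246] shift cm [ 1.135  10.1274  0.1481] turn deg [ 0.0057 -0.2626 -0.1435] rows 2.4441015225906146 0.041803986188422244
1.5167 [[230.7926 301.7903]
 [402.4546 301.6753]
 [255.6845 235.3922]]
```

View pics/w1.png

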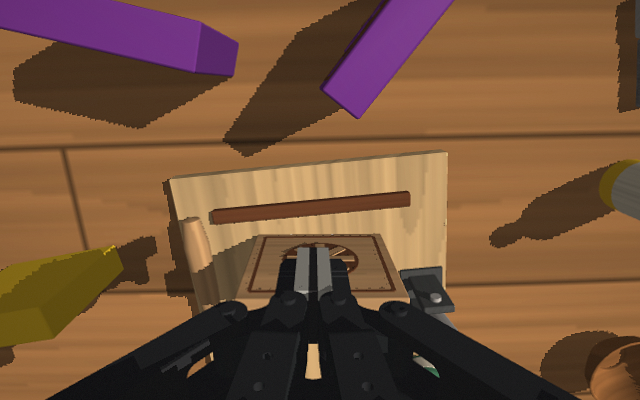

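The wrist view confirms it. The carved rosette face (disc at ~(340,258)) looks towards the robot, and the panel's outline (235–405, 234–300) falls where the measurement predicts, with the fingers near the middle. Going down in front of it.

Request:
servo_tool(
  rows=[
    {"tx":1,"ty":3,"tz":0.1,"ax":0,"ay":0,"az":0,"gripper":0},
    {"tx":1.2,"ty":6,"tz":0.1,"ax":0,"ay":0,"az":0,"gripper":0},
    {"tx":1.2,"ty":9,"tz":0.1,"ax":0,"ay":0,"az":0,"gripper":0},
    {"tx":1.2,"ty":10.4,"tz":0.1,"ax":0,"ay":0,"az":0,"gripper":0},
    {"tx":2.5,"ty":10.4,"tz":0.1,"ax":0,"ay":0,"az":0,"gripper":0},
    {"tx":3.5,"ty":10.4,"tz":0.1,"ax":0,"ay":0,"az":0,"gripper":0},
    {"tx":4.5,"ty":10.4,"tz":0.1,"ax":0,"ay":0,"az":0,"gripper":0},
    {"tx":5,"ty":10.4,"tz":0.1,"ax":0,"ay":0,"az":0,"gripper":0},
    {"tx":5,"ty":10.4,"tz":0.1,"ax":0,"ay":0,"az":0,"gripper":0},
  ],
)

```text
t: 2.32
eef_pos: [0.5006, 0.0486, 0.1168]
tcp_rot: [-1.57, -0.001, -0.019]
wrist_force: [0.2, -1.3, 0.1]
gripper_width: 0.001
```

Request:
servo_tool(
  rows=[
    {"tx":0.4,"ty":0,"tz":0,"ax":0,"ay":0,"az":0,"gripper":0},
    {"tx":0.8,"ty":0,"tz":0,"ax":0,"ay":0,"az":0,"gripper":0},
    {"tx":1.2,"ty":0,"tz":0,"ax":0,"ay":0,"az":0,"gripper":0},
    {"tx":1.6,"ty":0,"tz":0,"ax":0,"ay":0,"az":0,"gripper":0},
    {"tx":2,"ty":0,"tz":0,"ax":0,"ay":0,"az":0,"gripper":0},
    {"tx":2.3,"ty":0,"tz":0,"ax":0,"ay":0,"az":0,"gripper":0},
  ],
)

```text
t: 2.82
eef_pos: [0.5232, 0.0467, 0.1164]
tcp_rot: [-1.571, -0.0, -0.022]
wrist_force: [-0.1, -0.2, 0.5]
gripper_width: 0.002
```

Run:
```python
from h import *
im=manip.read_camera("scene");cv2.imwrite("pics/s2.png",im[:,:,::-1]);crop("pics/s2.png","pics/s2c.png",220,170,380,310,4)
```

```text
(no output)
```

View pics/s2c.png

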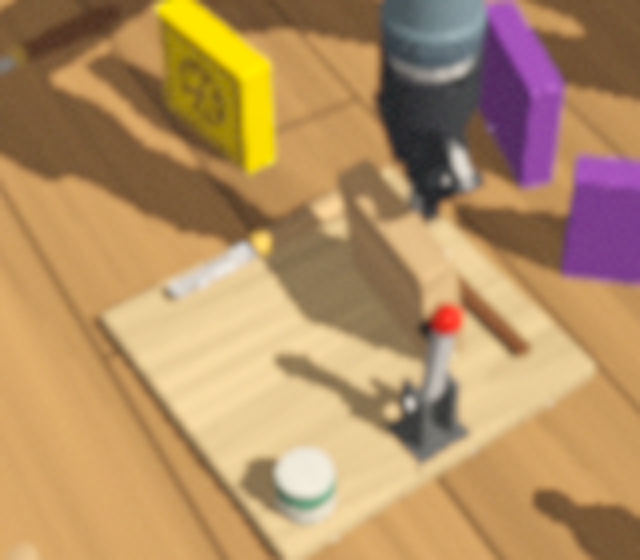

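The panel is tilting slightly (its top edge has moved forward, around crop (400,225)). I'll keep pushing.

Request:
servo_tool(
  rows=[
    {"tx":0.5,"ty":0,"tz":0,"ax":0,"ay":0,"az":0,"gripper":0},
    {"tx":1,"ty":0,"tz":0,"ax":0,"ay":0,"az":0,"gripper":0},
    {"tx":1.5,"ty":0,"tz":0,"ax":0,"ay":0,"az":0,"gripper":0},
    {"tx":2,"ty":0,"tz":0,"ax":0,"ay":0,"az":0,"gripper":0},
    {"tx":2,"ty":0,"tz":0,"ax":0,"ay":0,"az":0,"gripper":0},
    {"tx":2,"ty":0,"tz":0,"ax":0,"ay":0,"az":0,"gripper":0},
  ],
)

```text
t: 3.37
eef_pos: [0.5431, 0.0463, 0.1163]
tcp_rot: [-1.571, -0.0, -0.021]
wrist_force: [0.5, -0.2, 0.3]
gripper_width: 0.005
```

Run:
```python
from h import *
im=manip.read_camera("scene");cv2.imwrite("pics/s3.png",im[:,:,::-1]);crop("pics/s3.png","pics/s3c.png",220,170,380,310,4)
```

```text
(no output)
```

View pics/s3c.png

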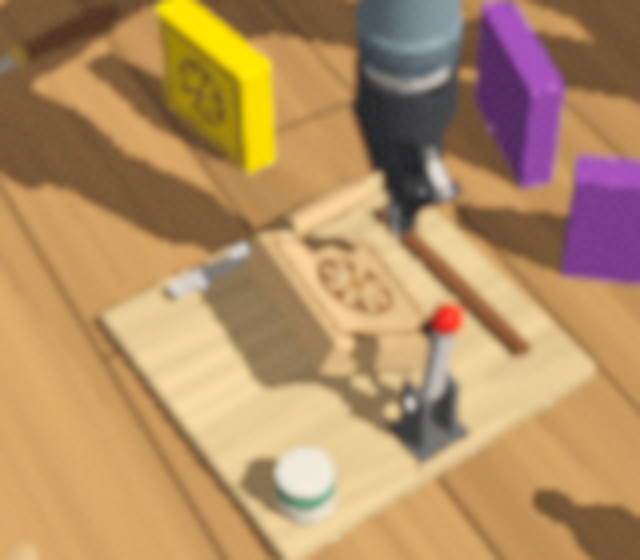

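The panel is falling back, rosette up. Backing off and rising.

Request:
servo_tool(
  rows=[
    {"tx":-0.8,"ty":-0.5,"tz":0,"ax":0,"ay":0,"az":0,"gripper":0},
    {"tx":-1.5,"ty":-2,"tz":0,"ax":0,"ay":0,"az":0,"gripper":0},
    {"tx":-2,"ty":-5,"tz":0,"ax":0,"ay":0,"az":0,"gripper":0},
    {"tx":-2.5,"ty":-8,"tz":0,"ax":0,"ay":0,"az":0,"gripper":0},
    {"tx":-4,"ty":-11,"tz":0,"ax":0,"ay":0,"az":0,"gripper":0},
    {"tx":-6,"ty":-13,"tz":0,"ax":0,"ay":0,"az":0,"gripper":0},
    {"tx":-8,"ty":-13.5,"tz":0,"ax":0,"ay":0,"az":0,"gripper":0},
    {"tx":-8,"ty":-13.5,"tz":0,"ax":0,"ay":0,"az":0,"gripper":0},
  ],
)

```text
t: 4.08
eef_pos: [0.4601, 0.0483, 0.2541]
tcp_rot: [-1.571, -0.002, -0.021]
wrist_force: [0.2, -0.2, -0.4]
gripper_width: 0.001
```

Run:
```python
from h import *
for n in ("scene","top"):
    im=manip.read_camera(n);cv2.imwrite(f"pics/{n}4.png",im[:,:,::-1])
crop("pics/scene4.png","pics/scene4c.png",240,190,380,310,5)
crop("pics/top4.png","pics/top4c.png",150,120,350,240,4)
```

```text
(no output)
```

View pics/scene4c.png

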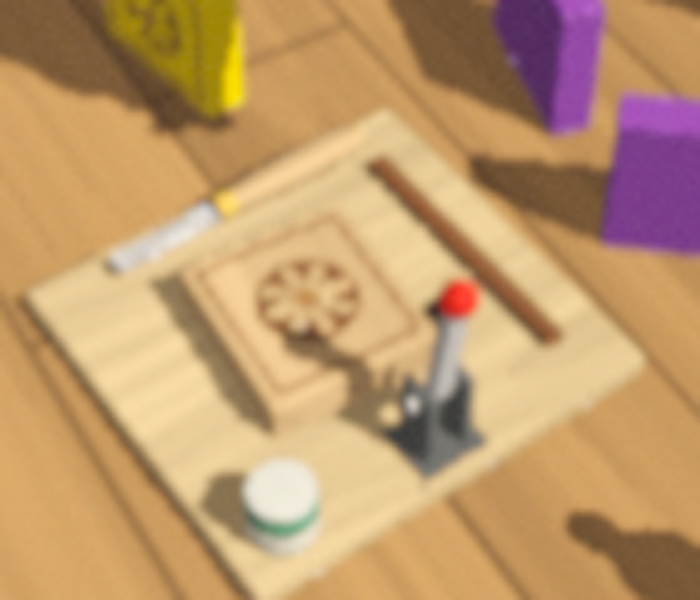

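View pics/top4c.png

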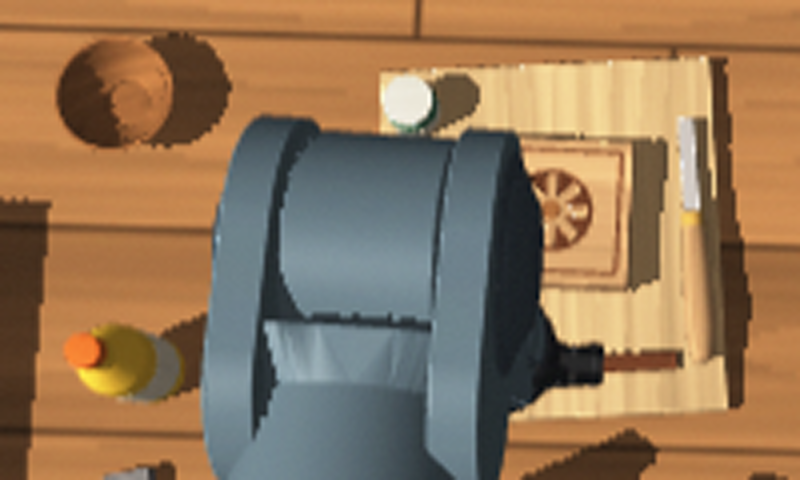

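Run:
```python
from h import *
S=cam("scene");T=cam("top");cen=np.array([.598,.047,0])
q=onz(S,cp([(183,275),(337,215),(428,325),(272,405)],240,190),.05);print(q,(q-cen)@Rm([0,0,.077]))
print("glue",onz(T,cp([(85,350)],150,120,4),.15),"tinB",onz(T,cp([(409,102)],150,120,4),.058))
move((.587,.225,.25),.077); move((.587,.225,.145),.077)
```

```text
[[ 0.6722 -0.0111  0.05  ]
 [ 0.5601 -0.0045  0.05  ]
 [ 0.559   0.1057  0.05  ]
 [ 0.6736  0.1084  0.05  ]] [[ 0.0695 -0.0636  0.05  ]
 [-0.0417 -0.0484  0.05  ]
 [-0.0344  0.0615  0.05  ]
 [ 0.0801  0.0554  0.05  ]]
glue [[0.4798 0.3736 0.15  ]] tinB [[0.6994 0.1642 0.058 ]]
from [0.4622 0.0481 0.2519] [-1.5708 -0.0013 -0.0212] shift cm [12.1042  0.2079 17.9515] turn deg [ 0.0013 -5.6289  0.0758] rows 5.19234066280503 0.7862269929402127
from [0.4622 0.0481 0.2519] [-1.5708 -0.0013 -0.0212] shift cm [12.0904 10.7079 17.951 ] turn deg [ 0.0013 -5.6289  0.0758] rows 5.790637838976053 0.7862269929402127
```

The panel lies flat, rosette up (crop centre (307,298)). The foot will land at board (0, 42 mm), well inside its outline. Moving to the outer side of the knob.

Request:
servo_tool(
  rows=[
    {"tx":2,"ty":0,"tz":3,"ax":0,"ay":-1,"az":0,"gripper":0},
    {"tx":4,"ty":0,"tz":6,"ax":0,"ay":-2,"az":0,"gripper":0},
    {"tx":6,"ty":0,"tz":9,"ax":0,"ay":-3,"az":0,"gripper":0},
    {"tx":8,"ty":0,"tz":12,"ax":0,"ay":-4,"az":0,"gripper":0},
    {"tx":10,"ty":0,"tz":15,"ax":0,"ay":-5,"az":0,"gripper":0},
    {"tx":12,"ty":0,"tz":18,"ax":0,"ay":-5.6,"az":0,"gripper":0},
    {"tx":12.1,"ty":0.2,"tz":19,"ax":0,"ay":-5.6,"az":0,"gripper":0},
    {"tx":12.1,"ty":0.2,"tz":19,"ax":0,"ay":-5.6,"az":0,"gripper":0},
  ],
)

```text
t: 4.85
eef_pos: [0.5881, 0.2378, 0.2463]
tcp_rot: [-1.571, 0.003, 0.079]
wrist_force: [-0.1, -0.3, 0.0]
gripper_width: 0.002
```

Run:
```python
from h import *
o=manip.get_obs();im=manip.read_camera("wrist");cv2.imwrite("pics/w5.png",im[:,:,::-1])
move((.588,.23,.147),.077)
```

```text
from [0.5875 0.2361 0.2471] [-1.5718  0.0031  0.078 ] shift cm [ 0.0379 10.014  -0.5991] turn deg [ 0.0574  0.0575 -0.1769] rows 2.4057421552287575 0.027189528607154668
```

View pics/w5.png

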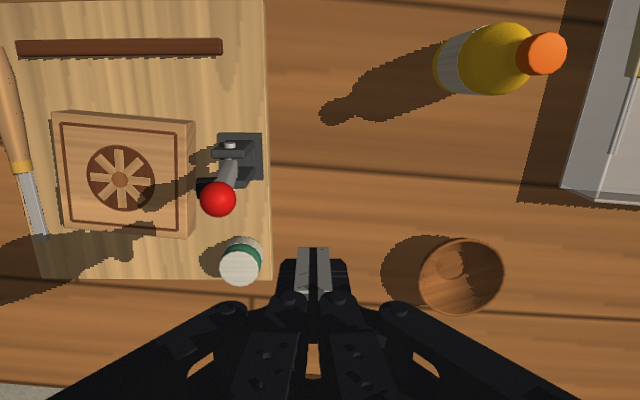

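The knob is at (217,199). The space under the fingers is clear of the tin (240,262) and bowl (460,275). Going down, then pushing slowly.

Request:
servo_tool(
  rows=[
    {"tx":0,"ty":3.5,"tz":0,"ax":0,"ay":0,"az":0,"gripper":0},
    {"tx":0,"ty":7,"tz":0,"ax":0,"ay":0,"az":0,"gripper":0},
    {"tx":0,"ty":9.8,"tz":0,"ax":0,"ay":0,"az":0,"gripper":0},
    {"tx":0,"ty":9.8,"tz":-1,"ax":0,"ay":0,"az":0,"gripper":0},
    {"tx":0,"ty":9.8,"tz":-2,"ax":0,"ay":0,"az":0,"gripper":0},
    {"tx":0,"ty":9.8,"tz":-3,"ax":0,"ay":0,"az":0,"gripper":0},
    {"tx":0,"ty":9.8,"tz":-4,"ax":0,"ay":0,"az":0,"gripper":0},
    {"tx":0,"ty":9.8,"tz":-4.7,"ax":0,"ay":0,"az":0,"gripper":0},
    {"tx":0,"ty":9.8,"tz":-5.4,"ax":0,"ay":0,"az":0,"gripper":0},
    {"tx":0,"ty":9.8,"tz":-6,"ax":0,"ay":0,"az":0,"gripper":0},
  ],
)

```text
t: 5.73
eef_pos: [0.5933, 0.1746, 0.1528]
tcp_rot: [-1.57, -0.003, 0.076]
wrist_force: [0.8, 0.1, 0.1]
gripper_width: -0.001
```

Request:
servo_tool(
  rows=[
    {"tx":0,"ty":0,"tz":-0.6,"ax":0,"ay":0,"az":0,"gripper":0},
    {"tx":0,"ty":0,"tz":-1.2,"ax":0,"ay":0,"az":0,"gripper":0},
    {"tx":0,"ty":0,"tz":-1.8,"ax":0,"ay":0,"az":0,"gripper":0},
    {"tx":0,"ty":0,"tz":-2.4,"ax":0,"ay":0,"az":0,"gripper":0},
    {"tx":0,"ty":0,"tz":-3,"ax":0,"ay":0,"az":0,"gripper":0},
    {"tx":0,"ty":0,"tz":-3.6,"ax":0,"ay":0,"az":0,"gripper":0},
    {"tx":0,"ty":0,"tz":-4,"ax":0,"ay":0,"az":0,"gripper":0},
  ],
)

```text
t: 6.32
eef_pos: [0.5954, 0.1349, 0.1513]
tcp_rot: [-1.571, 0.0, 0.076]
wrist_force: [-0.1, -0.4, 0.1]
gripper_width: 0.004
```

Run:
```python
from h import *
im=manip.read_camera("scene");cv2.imwrite("pics/s6.png",im[:,:,::-1]);crop("pics/s6.png","pics/s6c.png",240,190,380,310,5)
print(manip.get_obs()['eef_pos'])
```

```text
[0.5955 0.1344 0.1513]
```

View pics/s6c.png

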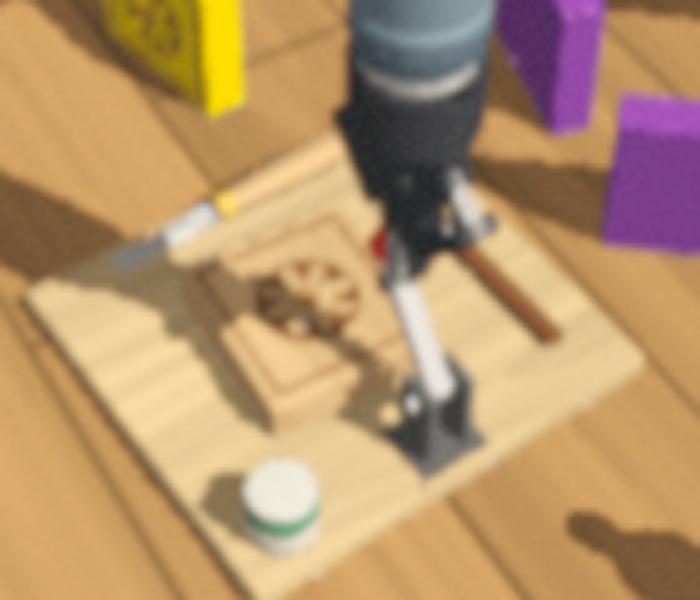

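The arm is past upright (bar leaning to crop (400,285), knob ahead of the fingers). Continuing.

Request:
servo_tool(
  rows=[
    {"tx":0,"ty":0,"tz":-0.6,"ax":0,"ay":0,"az":0,"gripper":0},
    {"tx":0,"ty":0,"tz":-1.2,"ax":0,"ay":0,"az":0,"gripper":0},
    {"tx":0,"ty":0,"tz":-1.8,"ax":0,"ay":0,"az":0,"gripper":0},
    {"tx":0,"ty":0,"tz":-2.4,"ax":0,"ay":0,"az":0,"gripper":0},
    {"tx":0,"ty":0,"tz":-3,"ax":0,"ay":0,"az":0,"gripper":0},
    {"tx":0,"ty":0,"tz":-3.4,"ax":0,"ay":0,"az":0,"gripper":0},
    {"tx":0,"ty":0,"tz":-3.4,"ax":0,"ay":0,"az":0,"gripper":0},
  ],
)

```text
t: 6.95
eef_pos: [0.5981, 0.1008, 0.1514]
tcp_rot: [-1.571, 0.0, 0.075]
wrist_force: [0.2, -0.5, -0.2]
gripper_width: 0.003
```

Run:
```python
from h import *
im=manip.read_camera("scene");cv2.imwrite("pics/s7.png",im[:,:,::-1]);crop("pics/s7.png","pics/s7c.png",240,190,380,310,5)
```

```text
(no output)
```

View pics/s7c.png

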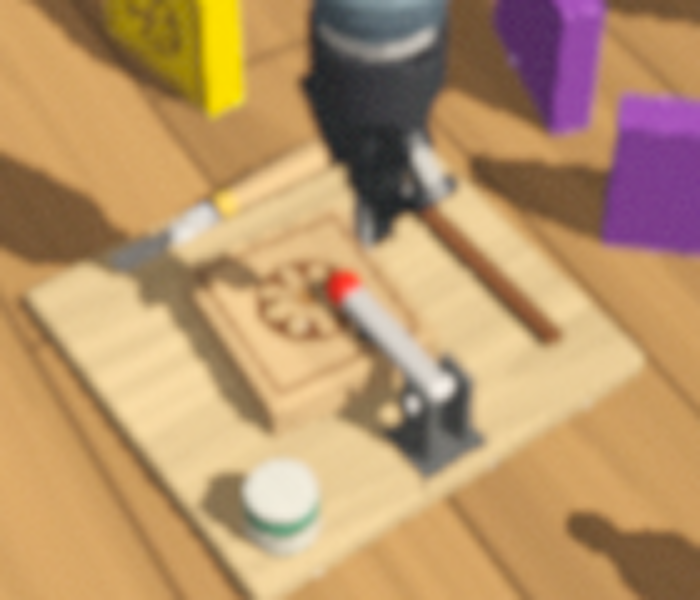

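The arm has dropped, so I'll retreat up and to the right, then check whether it is level.

Request:
servo_tool(
  rows=[
    {"tx":0,"ty":-2.5,"tz":0,"ax":0,"ay":0,"az":0,"gripper":0},
    {"tx":-1,"ty":-6,"tz":0,"ax":0,"ay":0,"az":0,"gripper":0},
    {"tx":-4,"ty":-9,"tz":0,"ax":0,"ay":0,"az":0,"gripper":0},
    {"tx":-8,"ty":-10,"tz":0,"ax":0,"ay":0,"az":0,"gripper":0},
    {"tx":-12,"ty":-10,"tz":-1,"ax":0,"ay":0,"az":0,"gripper":0},
    {"tx":-14,"ty":-10,"tz":-4,"ax":0,"ay":0,"az":0,"gripper":0},
    {"tx":-15,"ty":-10,"tz":-8,"ax":0,"ay":0,"az":0,"gripper":0},
    {"tx":-15,"ty":-10,"tz":-12,"ax":0,"ay":0,"az":0,"gripper":0},
    {"tx":-15,"ty":-10,"tz":-12,"ax":0,"ay":0,"az":0,"gripper":0},
  ],
)

```text
t: 7.75
eef_pos: [0.4577, -0.0346, 0.2519]
tcp_rot: [-1.574, -0.002, 0.069]
wrist_force: [0.4, -0.6, 0.8]
gripper_width: 0.0
```

Run:
```python
from h import *
for n in ("scene","top"):
    im=manip.read_camera(n);cv2.imwrite(f"pics/{n}8.png",im[:,:,::-1])
    h=cv2.cvtColor(im,cv2.COLOR_RGB2HSV);m=cv2.inRange(h,(0,190,110),(4,255,255))|cv2.inRange(h,(174,190,110),(180,255,255))
    _,_,st,c=cv2.connectedComponentsWithStats(m);print(n,[(s[4],x) for s,x in zip(st[1:],c[1:]) if s[4]>4])
crop("pics/scene8.png","pics/scene8c.png",240,190,380,310,5)
crop("pics/top8.png","pics/top8c.png",150,120,350,240,4)
```

```text
scene [(np.int32(170), array([587.3118,  42.9765])), (np.int32(13), array([307.2308, 246.5385]))]
top []
```

View pics/scene8c.png

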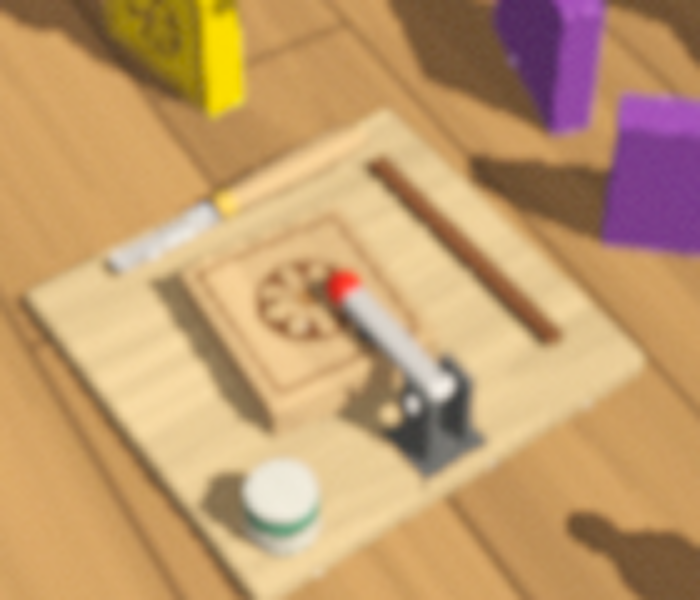

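View pics/top8c.png

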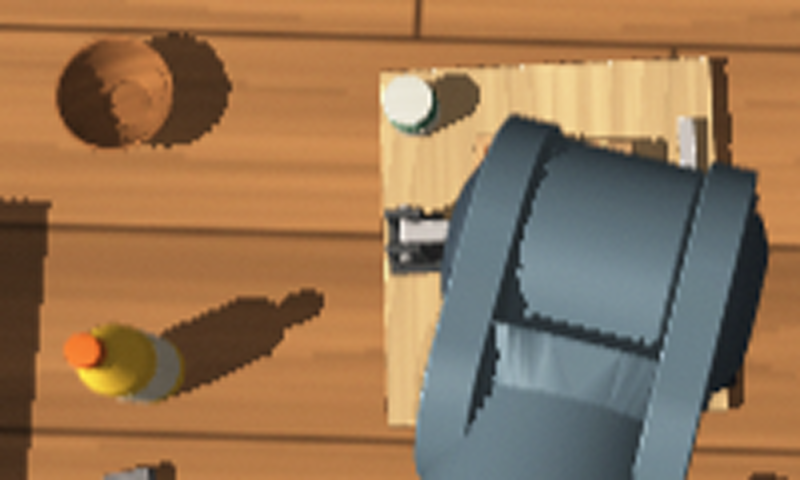

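Run:
```python
from h import *
S=cam("scene");cen=np.array([.598,.047,0]);Z=Rm([0,0,.077])
for uv in [(343,286),(345,291)]:
    o,d=ray(S,cp([uv],240,190)); a=(o-cen)@Z; b=(d@Z)[0]
    p=a-b*a[0]/b[0]; r=p-[0,.112,.068]
    print("knob B",p,"r",np.hypot(r[1],r[2]),"theta",.35+np.arctan2(-r[1],r[2]))
for th in (1.5,1.7,1.92): 
    f=th-.35; P=np.array([0,.112-.098*np.sin(f),.068+.098*np.cos(f)])
    print(th,(proj(S,cen+Z@P)[0]-[240,190])*5+2)
```

```text
knob B [-0.      0.0171  0.0691] r 0.09485857100635284 theta 1.9092091328028244
knob B [0.     0.0193 0.0663] r 0.09269110074292176 theta 1.9388509583700935
1.5 [348.1139 250.526 ]
1.7 [342.2911 264.1004]
1.92 [340.1103 283.9261]
```

Run:
```python
from h import *
im=manip.read_camera("wrist");cv2.imwrite("pics/w9.png",im[:,:,::-1])
a=cv2.imread("pics/scene0.png");b=cv2.imread("pics/scene8.png");cv2.imwrite("pics/cmp.png",cv2.resize(np.vstack([b]),None,fx=1,fy=1))
```

```text
(no output)
```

View pics/w9.png

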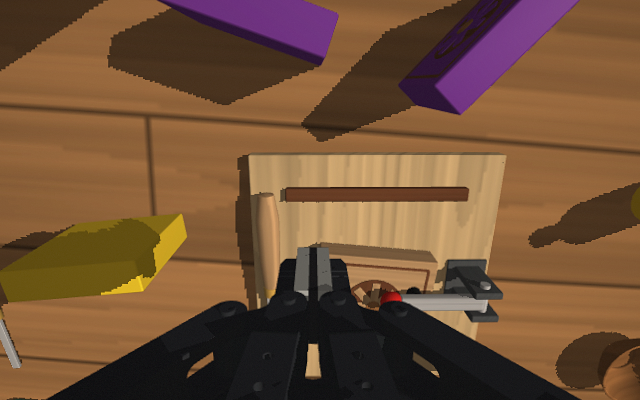

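View pics/cmp.png

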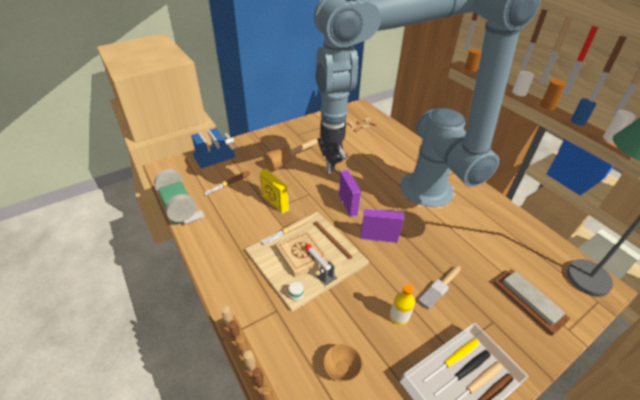

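In the wrist view the knob (391,298) and level bar lie over the panel. In the scene view the panel is flat, the bystanders have not moved, and the robot is clear. Handing in.

Run:
```python
from station import manip
print(manip.get_obs()['t'],manip.job_done())
```

```text
the job is handed in; nothing more can be done
7.9 None
```

The job is done and handed in at 7.9 s. The panel lies flat on the board with its rosette up, and the hold-down arm is over on top of it.

- **Panel:** I pushed it with closed fingers high on the carved face until it fell on its back, then backed off.
- **Hold-down:** I pushed the knob from its outer side past upright, and the arm dropped onto the panel.

**Last checks:**
- The knob measured at a hinge angle of about 1.91 to 1.94 rad, against 1.92 for the foot resting on the panel. The foot itself was hidden under the arm, so I did not see it directly.
- The wrist and scene pictures show the bar level over the panel. The tools, tin, bottle, bowl and look-alikes look unmoved by eye.
- The robot stands clear, with the fingertips about 0.25 m above the table. Wrist force readings stayed under about 1.5 N.
- None of these checks failed. The only disagreement was 2 to 8 mm between the top and scene cameras on the board corners, which didn't matter for the pushes.

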